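# Cure the rocking corner of a balance slab

### The job

The granite slab for the balance rocks on its levelling shims. Press down on its corners with the fingertips to find the one that dips and comes back up, then push that corner's tapered shim inwards with the fingertips, fully home, its head against the guide cheeks, so that the slab bears on all four shims and lies level. Leave the other three shims, the spirit level and the things on the bench as they are; nothing is to be picked up or the slab shifted.

Things in the scene. Friction and masses are not known exactly. Their poses are not given: they have to be found in the camera images.
- base: Grey painted steel levelling base on the bench, 200 x 330 x 5 mm plate carrying four sloped beds with guide cheeks (4 mm thick, tops 19 mm above the bench). Fixed. Origin: centre of its underside, on the bench; x points away from the robot along the 200 mm side (when its yaw is 0), y to the left along the 330 mm side, z up.
- slab: Loose dark granite slab, 200 (x) x 240 (y) x 25 mm, 3 kg, axes along the base's. Origin: centre of its underside, 37 mm above the bench (top at 62 mm). It lies on four hidden rubber pads (30 mm across), each on a shim, 35 mm in from the edges. One pad, at any corner, is worn thin: there a press over 6 N (use 9) dips the corner about 3 mm; let go, it comes back. Sound corners give under 1 mm.
- corner_near_left (a point): Point on the top face of the slab at its near left corner (near/far from the robot, left is +y), 25 mm in from both edges: the place to press. x and y of the slab's frame: -75, 95 mm.
- corner_near_right (a point): Point on the top face of the slab at its near right corner (near/far from the robot, left is +y), 25 mm in from both edges: the place to press. x and y of the slab's frame: -75, -95 mm.
- corner_far_left (a point): Point on the top face of the slab at its far left corner (near/far from the robot, left is +y), 25 mm in from both edges: the place to press. x and y of the slab's frame: 75, 95 mm.
- corner_far_right (a point): Point on the top face of the slab at its far right corner (near/far from the robot, left is +y), 25 mm in from both edges: the place to press. x and y of the slab's frame: 75, -95 mm.
- shim_near_left: Tapered steel shim under the near left corner, 38 mm wide, 100 long, with a 51 mm wide head 12 mm long at its thick outer end. Slides on its sloped bed only inwards (-y of the base), rising 0.15 mm per mm, and stays where left. Travel 21.5 mm: then its head meets the ends of the guide cheeks, fully home. Takes 2 to 8 N, then stops dead. Origin: foot of its outer end face, 5 mm above the bench.
- shim_near_left_end (a point): Middle of the outer face of that shim's head, the face to push: 51 mm wide, from 8 to 27 mm above the bench at the start, facing left (+y) of the base; it stands 50 mm out from the slab's edge at the start, 28 mm when home. A fingertip 12 to 18 mm above the bench clears the bed all the way.
- shim_near_right: Tapered steel shim under the near right corner, 38 mm wide, 100 long, with a 51 mm wide head 12 mm long at its thick outer end. Slides on its sloped bed only inwards (+y of the base), rising 0.15 mm per mm, and stays where left. Travel 21.5 mm: then its head meets the ends of the guide cheeks, fully home. Takes 2 to 8 N, then stops dead. Origin: foot of its outer end face, 5 mm above the bench.
- shim_near_right_end (a point): Middle of the outer face of that shim's head, the face to push: 51 mm wide, from 8 to 27 mm above the bench at the start, facing right (-y) of the base; it stands 50 mm out from the slab's edge at the start, 28 mm when home. A fingertip 12 to 18 mm above the bench clears the bed all the way.
- shim_far_left: Tapered steel shim under the far left corner, 38 mm wide, 100 long, with a 51 mm wide head 12 mm long at its thick outer end. Slides on its sloped bed only inwards (-y of the base), rising 0.15 mm per mm, and stays where left. Travel 21.5 mm: then its head meets the ends of the guide cheeks, fully home. Takes 2 to 8 N, then stops dead. Origin: foot of its outer end face, 5 mm above the bench.
- shim_far_left_end (a point): Middle of the outer face of that shim's head, the face to push: 51 mm wide, from 8 to 27 mm above the bench at the start, facing left (+y) of the base; it stands 50 mm out from the slab's edge at the start, 28 mm when home. A fingertip 12 to 18 mm above the bench clears the bed all the way.
- shim_far_right: Tapered steel shim under the far right corner, 38 mm wide, 100 long, with a 51 mm wide head 12 mm long at its thick outer end. Slides on its sloped bed only inwards (+y of the base), rising 0.15 mm per mm, and stays where left. Travel 21.5 mm: then its head meets the ends of the guide cheeks, fully home. Takes 2 to 8 N, then stops dead. Origin: foot of its outer end face, 5 mm above the bench.
- shim_far_right_end (a point): Middle of the outer face of that shim's head, the face to push: 51 mm wide, from 8 to 27 mm above the bench at the start, facing right (-y) of the base; it stands 50 mm out from the slab's edge at the start, 28 mm when home. A fingertip 12 to 18 mm above the bench clears the bed all the way.
- level: Bull's-eye spirit level, aluminium disc 44 mm across and 13 mm high with a green glass, lying loose near the middle of the slab's top. Origin: centre of its underside. To be left alone.
- bottle: White wash bottle with a red cap and bent spout, 68 mm across, 225 mm high, on the bench to the right. Origin: centre of its underside. To be left alone.
- beaker: Glass beaker, 70 mm across, 95 mm high, on the bench to the left. Origin: centre of its underside. To be left alone.
- weight: Steel 200 g calibration weight with a knob, 38 mm across, 66 mm high, on the bench near the robot, to the left. Origin: centre of its underside. To be left alone.

How it is judged:
On the way, in this order (a step that is already met when the one before it is completed fails the run):
1. the rocking corner has been found: a corner of the slab pressed by the fingers has dipped by more than 2 mm (contact force between the fingers and slab above 1 N and height (world z) of any of corner_near_left, corner_near_right, corner_far_left, corner_far_right below 0.06 m), for 0.05 s.
2. one shim has been pushed in by more than 12 mm, the other three not (((distance of shim_near_left from where it was at the start of the episode above 0.012 m and distance of each of shim_near_right, shim_far_left, shim_far_right from where it was at the start of the episode below 0.003 m) or (distance of shim_near_right from where it was at the start of the episode above 0.012 m and distance of each of shim_near_left, shim_far_left, shim_far_right from where it was at the start of the episode below 0.003 m) or (distance of shim_far_left from where it was at the start of the episode above 0.012 m and distance of each of shim_near_left, shim_near_right, shim_far_right from where it was at the start of the episode below 0.003 m) or (distance of shim_far_right from where it was at the start of the episode above 0.012 m and distance of each of shim_near_left, shim_near_right, shim_far_left from where it was at the start of the episode below 0.003 m))), for 0.2 s.
At the end, for the whole second after the job is handed in: Exactly one shim has been pushed home (moved more than 19.5 of its 21.5 mm, the others less than 3 mm); the slab bears on all four shims (more than 0.8 N each), is level within 0.006 rad, lies within 6 mm of where it was and is at rest; the spirit level lies within 12 mm of its place (((distance of shim_near_left from where it was at the start of the episode above 0.0195 m and distance of each of shim_near_right, shim_far_left, shim_far_right from where it was at the start of the episode below 0.003 m) or (distance of shim_near_right from where it was at the start of the episode above 0.0195 m and distance of each of shim_near_left, shim_far_left, shim_far_right from where it was at the start of the episode below 0.003 m) or (distance of shim_far_left from where it was at the start of the episode above 0.0195 m and distance of each of shim_near_left, shim_near_right, shim_far_right from where it was at the start of the episode below 0.003 m) or (distance of shim_far_right from where it was at the start of the episode above 0.0195 m and distance of each of shim_near_left, shim_near_right, shim_far_left from where it was at the start of the episode below 0.003 m)) and contact force between each of shim_near_left, shim_near_right, shim_far_left, shim_far_right and anything else above 0.8 N and angle between slab's own z axis and vertical below 0.006 rad and distance of slab from where it was at the start of the episode below 0.006 m and linear speed of slab below 0.01 m/s and distance of level from where it was at the start of the episode below 0.012 m); the robot touches nothing.
It fails at once if the slab is lifted (height (world z) of slab above 0.047 m).
It fails at once if the spirit level is picked up or pushed off its place (height (world z) of level above 0.074 m or distance of level from where it was at the start of the episode above 0.02 m).
It fails at once if a thing on the bench is knocked or moved (distance of any of bottle, beaker, weight from where it was at the start of the episode above 0.015 m).
It fails at once if the slab is pressed harder than 40 N (contact force between the fingers and slab above 40 N).
It also fails if it takes over 61 s, if anything falls off the work surface, if the arm or the gripper's body presses on something with over 40 N, if the wrist force passes 120 N, or if a joint passes its speed limit or range.

### The arm

A 6-joint arm with a two-finger parallel gripper is mounted at the origin on the work surface. World frame = base frame: x ahead of the robot, y to its left, z up, the work surface at z = 0. Lengths are in m, angles in rad, forces in N, time in s.
With the tool pointing down it reaches from about 0.3 to 0.875 m from the base axis. Payload 6.4 kg.
Tool frame: the origin (TCP) lies at the very end of the fingers, on their centre line; the grasp point (between the pads) lies 19 mm behind it; z points along the fingers, y is the line along which they close (so a half turn about z gives the same grasp; the last joint's range is limited). The gripper opens to 85 mm and grips with 20 to 120 N. Pads are 22 mm wide; open, the fingers measure 114 mm over their backs; the gripper's body (76 mm by 85 mm) begins 54 mm behind the grasp point. The pads swing forward as they close: fully open they stand 13 mm farther back than shut.
Start: joints at [1.078, 0.181, 1.607, -0, 1.354, -0.206], TCP at [0.163, 0.552, 0.205] pointing down, gripper open.
Joint ranges: [-2.99, 2.99], [-0.89, 2.07], [0.3, 2.58], [-1.14, 4.28], [0, 2.63], [-3.12, 3.12]. Speed limits (rad/s): [2.57, 2.57, 3.01, 3.14, 3.14, 3.14].

### API

Orientations are given as a unit quaternion [w, x, y, z].
In Python, from bench import ctrl, camera, calibration, order, outline_of gives the robot as it stands.
- The arm moves only by the tool move_arm, never from a script. Its argument "series" is a list that holds one entry, the list of rows, each a list of 5 numbers: the opening, from 0 (shut) to 1 (fully open), then the shift along the tool's x, y, z in mm, then the turn about the tool's z in rad. A call has exactly 10 rows; each row is the pose to reach, as a shift and turn from the pose commanded when the call began, along the tool's axes at that moment; what a row does not reach only later rows make up. A row lasts 1/12 s, in which the tool goes at most 41.7 mm and 7.16 degrees, less where a joint would pass 70% of its speed; a pose out of reach is approached as far as the arm can. A call with a gripper value outside its range is refused whole. The fingers move at their own pace and stop on an object; the grip force is fixed at half the most. Time passes only in rows, so rows that repeat a pose let the fingers close, or fill a call up. It gives the time, the measured TCP pose, the force, the opening and the grip force at its end, in the units of the state.
- ctrl.get_obs(): the state, without advancing time (a new reading comes with each control period).
- camera(name): name is "scene" or "top"; returns (picture, depth): 420x560x3 uint8, blue, green, red; 420x560 float32, m along the optical axis (not along the pixel's ray), 0 where there is no reading.
- calibration(name): a dict with "intrinsics" (3x3 intrinsics, pixels), "k1" (the pictures are not rectified: a ray, as slopes to the right and down, at radius r is drawn at 1 + k1 r^2 times it, then the intrinsics apply), "rvec" (rotation vector, rad) and "tvec" (3), from world to camera coordinates, as OpenCV has them. Camera axes: x right, y down, z forward; pixel columns grow to the right and rows downward; lengths in m; the calibration is good to about 2 mm. A picture is of the moment at which its call begins. calibration takes no time and is no camera call.
- order.hand_in(): hands the job in; it is judged then, once.
Trained networks look in the newest picture that a camera, given by its name, has taken for a name from the list of things; names that differ only in an ending like _2 or _b are one class to them, and where a whole thing is asked for, a point or a joint stands for the part that bears it (a point fixed in the world has none). Each returns a list of dicts, best first, with "conf" (0 to 1); they miss things now and then, are a little off and sometimes report something else, mostly with a low value. They report only what shows in the picture. A call takes as long as a camera call.
- outline_of(target, camera): "region" (420x560 bool, what is visible of it) and "bbox" ([centre column, centre row, width, height] in pixels, round what is visible of it).
The state is a dict: "time_s": time; "q": joint angles; "dq": joint speeds; "joint_efforts": joint torques, N m; "eef_pos": TCP position; "eef_rot": TCP orientation; "wrist_force": force on the tool from outside, world axes, zero at the start; "torque": the same for the moment, N m; "opening": opening from 0.0 (shut) to 1.0 (fully open); "grasp_force": force on a finger pad.
Only numpy, scipy, OpenCV 4.12 (cv2) and the standard library are available. Lean on these libraries where they do the work, as an engineer would, in place of code of your own. Each camera call takes 0.05 s, during which the arm holds its last target. There are 200 camera calls.

## Working session

There is one attempt and no reset: what is moved stays moved. The work goes in short steps, Python scripts to look and compute and a tool call to move; the robot and the scene stay as the last step left them, time stands still between calls to the robot, and variables do not carry over. Pictures are saved under pics/ and viewed, at most 10 in all, crops included, and the job is handed in when it is done.

Besides the shell and the picture viewer there is one more tool, called after "Emit:" as name(argument=value, ...), one argument or row to a line, values as JSON. move_arm: Moves the arm, as the interface text tells. Its arguments: {"type":"object","properties":{"series":{"type":"array","items":{"type":"array","items":{"type":"array","items":{"type":"number"}}}}},"required":["series"]}

```bash
mkdir -p pics
cat > h.py <<'E'
import numpy as np,cv2
from bench import ctrl,camera,calibration,order,outline_of
def pts(name,depth):
    c=calibration(name);K=np.array(c["intrinsics"]);R=cv2.Rodrigues(np.array(c["rvec"],float))[0];t=np.array(c["tvec"],float).ravel()
    v,u=np.mgrid[0:420,0:560].astype(float)
    p=cv2.undistortPoints(np.stack([u.ravel(),v.ravel()],1)[:,None],K,np.array([c["k1"],0,0,0,0.]))[:,0]
    d=depth.ravel()[:,None];X=np.hstack([p,np.ones((len(p),1))])*d
    W=(X-t)@R; W[d[:,0]==0]=np.nan
    return W.reshape(420,560,3)
E
python3 - <<'E'
from h import *
o=ctrl.get_obs();print({k:np.round(v,3) for k,v in o.items()})
for n in("top","scene"):
    im,d=camera(n);cv2.imwrite(f"pics/{n}0.png",im);W=pts(n,d);np.save(n+".npy",W)
    for t in("slab","shim_near_left","shim_near_right","shim_far_left","shim_far_right","level","bottle","beaker","weight"):
        for r in outline_of(t,n)[:2]:
            P=W[r["region"]];P=P[~np.isnan(P[:,0])]
            if len(P):print(n,t,round(r["conf"],2),np.round(r["bbox"]),len(P),np.round(np.median(P,0),3),np.round(np.percentile(P,2,axis=0),3),np.round(np.percentile(P,98,axis=0),3))
    if n=="top":
        m=(abs(W[...,2]-.062)<.006);k,l,s,c=cv2.connectedComponentsWithStats(m.astype(np.uint8));i=1+np.argmax(s[1:,4])
        print("slabrect",cv2.minAreaRect((W[l==i][:,:2]*1000).astype(np.float32)),np.nanmedian(W[l==i][:,2]))
E
```

```text
{'time_s': np.float64(0.0), 'q': array([ 1.078,  0.182,  1.608, -0.   ,  1.354, -0.206]), 'dq': array([ 0.001, -0.001, -0.001, -0.   ,  0.002,  0.002]), 'joint_efforts': array([-2.0000e-03, -4.4486e+01, -3.5134e+01, -1.0000e-03,  9.0000e-03,
        0.0000e+00]), 'eef_pos': array([0.162, 0.551, 0.204]), 'eef_rot': array([-0.   ,  0.143,  0.99 , -0.001]), 'wrist_force': array([0.172, 0.337, 0.339]), 'torque': array([-0.014,  0.045,  0.004]), 'grasp_force': np.float64(0.0), 'opening': np.float64(0.995)}
top slab 0.92 [315. 202. 105.  92.] 8807 [ 0.568 -0.058  0.06 ] [ 0.475 -0.171  0.049] [0.67  0.059 0.065]
top slab 0.62 [308. 200.  18.  18.] 310 [ 0.574 -0.044  0.072] [ 0.554 -0.066  0.058] [ 0.595 -0.025  0.077]
top shim_near_left 0.73 [249. 230.  24.  20.] 402 [0.509 0.093 0.024] [0.487 0.068 0.007] [0.534 0.114 0.031]
top shim_near_right 0.86 [377. 232.  19.  23.] 346 [ 0.504 -0.205  0.024] [ 0.481 -0.224  0.016] [ 0.526 -0.182  0.029]
top shim_far_left 0.89 [253. 173.  19.  24.] 338 [0.641 0.088 0.024] [0.62  0.064 0.018] [0.663 0.109 0.029]
top shim_far_right 0.64 [376. 181.  20
[... 1489 characters left out ...]
3 -0.226  0.01 ] [ 0.659 -0.184  0.03 ]
scene level 0.65 [253. 212.  18.  17.] 316 [ 0.579 -0.043  0.074] [ 0.555 -0.063  0.063] [ 0.596 -0.024  0.078]
scene level 0.45 [ 94. 164.  50.  81.] 1815 [ 0.475 -0.391  0.113] [ 0.439 -0.427  0.007] [ 0.491 -0.369  0.212]
scene bottle 0.57 [ 93. 161.  53.  85.] 1781 [ 0.475 -0.391  0.114] [ 0.442 -0.424  0.009] [ 0.491 -0.369  0.216]
scene beaker 0.71 [458. 235.  43.  45.] 1350 [0.646 0.392 0.063] [0.615 0.358 0.004] [0.679 0.422 0.096]
scene weight 0.76 [392. 145.  17.  25.] 307 [0.378 0.309 0.041] [0.358 0.296 0.003] [0.388 0.33  0.066]
scene weight 0.37 [255. 213.  16.  22.] 320 [ 0.579 -0.043  0.074] [ 0.555 -0.063  0.063] [ 0.596 -0.024  0.078]
```

View pics/top0.png

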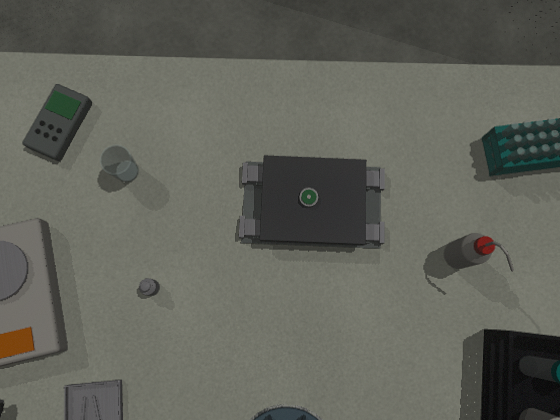

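View pics/scene0.png

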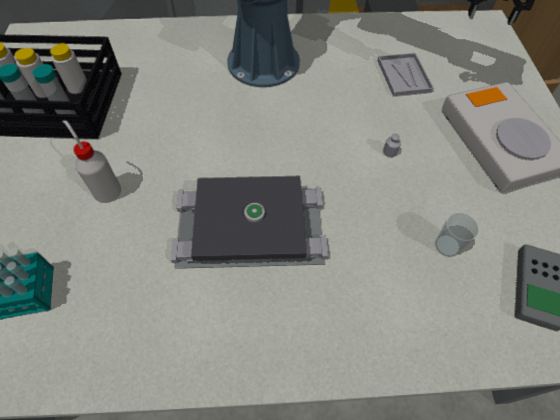

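The top view shows the slab at columns 261–367, rows 156–244, with shim heads at about (250,173), (249,230), (377,232) and (376,181). I'll shut the fingers and go above the near left corner.

Emit:
move_arm(
  series=[
    [[0, -468, -393, 20, -0.26], [0, -468, -393, 20, -0.26], [0, -468, -393, 20, -0.26], [0, -468, -393, 20, -0.26], [0, -468, -393, 20, -0.26], [0, -468, -393, 20, -0.26], [0, -468, -393, 20, -0.26], [0, -468, -393, 20, -0.26], [0, -468, -393, 20, -0.26], [0, -468, -393, 20, -0.26]],
  ],
)

```text
time_s: 1.83
eef_pos: [0.3908, 0.207, 0.1922]
eef_rot: [0.001, 0.013, 1.0, 0.0]
wrist_force: [1.4, 0.2, 1.0]
opening: 0.002
grasp_force: 0.0
```

Emit:
move_arm(
  series=[
    [[0, -113, -163, 40, 0], [0, -113, -163, 40, 0], [0, -113, -163, 60, 0], [0, -113, -163, 80, 0], [0, -113, -163, 100, 0], [0, -113, -163, 112, 0], [0, -113, -163, 112, 0], [0, -113, -163, 112, 0], [0, -113, -163, 112, 0], [0, -113, -163, 112, 0]],
  ],
)

```text
time_s: 2.67
eef_pos: [0.4995, 0.0436, 0.0817]
eef_rot: [0.001, 0.013, 1.0, -0.0]
wrist_force: [0.0, -0.0, -0.0]
opening: -0.0
grasp_force: 0.0
```

Emit:
move_arm(
  series=[
    [[0, 0, 0, 10, 0], [0, 0, 0, 16, 0], [0, 0, 0, 18, 0], [0, 0, 0, 18.5, 0], [0, 0, 0, 19, 0], [0, 0, 0, 19.5, 0], [0, 0, 0, 20, 0], [0, 0, 0, 20.5, 0], [0, 0, 0, 20.5, 0], [0, 0, 0, 20.5, 0]],
  ],
)

```text
time_s: 3.5
eef_pos: [0.4986, 0.0428, 0.0594]
eef_rot: [0.0, 0.013, 1.0, -0.0]
wrist_force: [-0.2, -0.5, 0.4]
opening: -0.006
grasp_force: 0.0
```

Emit:
move_arm(
  series=[
    [[0, 0, 0, 0.3, 0], [0, 0, 0, 0.6, 0], [0, 0, 0, 0.9, 0], [0, 0, 0, 1.2, 0], [0, 0, 0, 1.4, 0], [0, 0, 0, 1.6, 0], [0, 0, 0, 1.8, 0], [0, 0, 0, 2, 0], [0, 0, 0, 2, 0], [0, 0, 0, 2, 0]],
  ],
)

```text
time_s: 4.33
eef_pos: [0.4986, 0.0428, 0.0573]
eef_rot: [-0.0, 0.013, 1.0, 0.0]
wrist_force: [1.4, 0.4, 0.1]
opening: -0.003
grasp_force: 0.0
```

Run:
```python
from h import *
im,d=camera("scene");cv2.imwrite("pics/s1.png",cv2.resize(im[140:300,150:350],(800,640))[:600]);W=pts("scene",d)
o=ctrl.get_obs();print(o["eef_pos"],o["wrist_force"],o["eef_rot"])
# slab top heights by region
for x,y in((.5,.041),(.65,.037),(.496,-.149),(.646,-.153)):
    m=np.hypot(W[...,0]-x,W[...,1]-y)<.015; m&=(W[...,2]<.08);print(np.nanmedian(W[m][:,2]),m.sum())
```

```text
[0.49860789 0.04282726 0.05737639] [-0.43869018 -0.13050466 -0.25819917] [ 6.21272000e-06  1.34026942e-02  9.99910180e-01 -1.18896153e-06]
0.06245364483519236 102
0.06185757054310437 153
0.06263588529480517 111
0.06196965866536919 156
```

View pics/s1.png

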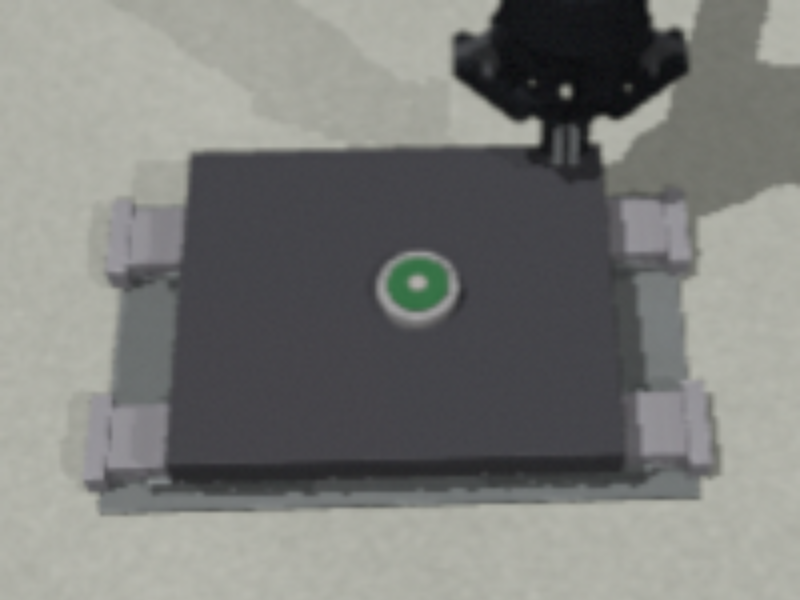

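The fingers show at about (565,150) in the crop, over the near left corner and close to the surface, with no force yet. I'll keep going down slowly.

Emit:
move_arm(
  series=[
    [[0, 0, 0, 0.3, 0], [0, 0, 0, 0.6, 0], [0, 0, 0, 0.9, 0], [0, 0, 0, 1.2, 0], [0, 0, 0, 1.4, 0], [0, 0, 0, 1.6, 0], [0, 0, 0, 1.8, 0], [0, 0, 0, 2, 0], [0, 0, 0, 2, 0], [0, 0, 0, 2, 0]],
  ],
)

```text
time_s: 5.22
eef_pos: [0.4986, 0.0428, 0.0553]
eef_rot: [-0.0, 0.013, 1.0, -0.0]
wrist_force: [0.4, -0.1, 1.1]
opening: 0.0
grasp_force: 0.0
```

Run:
```python
from h import *
im,d=camera("scene");W=pts("scene",d)
for v in range(166,188): print(v,np.round(W[v,287:296,:].reshape(-1,3)[[2,4,6]]*1000).tolist(), im[v,291])
F=[ctrl.get_obs()["wrist_force"][2]];print(F)
```

```text
166 [[516.0, 34.0, 152.0], [490.0, 42.0, 117.0], [499.0, 45.0, 129.0]] [19 17 19]
167 [[507.0, 36.0, 137.0], [493.0, 42.0, 118.0], [500.0, 45.0, 127.0]] [19 18 18]
168 [[507.0, 36.0, 134.0], [504.0, 40.0, 130.0], [505.0, 45.0, 130.0]] [13 13 13]
169 [[510.0, 35.0, 134.0], [504.0, 41.0, 125.0], [509.0, 44.0, 132.0]] [19 19 16]
170 [[509.0, 36.0, 129.0], [503.0, 41.0, 120.0], [510.0, 44.0, 130.0]] [19 17 15]
171 [[511.0, 36.0, 128.0], [504.0, 41.0, 118.0], [507.0, 45.0, 122.0]] [32 31 30]
172 [[508.0, 36.0, 120.0], [508.0, 41.0, 120.0], [509.0, 45.0, 121.0]] [60 57 58]
173 [[507.0, 36.0, 116.0], [509.0, 41.0, 118.0], [506.0, 45.0, 114.0]] [52 50 50]
174 [[508.0, 36.0, 113.0], [509.0, 41.0, 114.0], [507.0, 45.0, 111.0]] [44 42 41]
175 [[507.0, 37.0, 108.0], [509.0, 41.0, 110.0], [506.0, 46.0, 106.0]] [46 45 44]
176 [[505.0, 37.0, 101.0], [508.0, 41.0, 105.0], [507.0, 46.0, 103.0]] [44 42 42]
177 [[508.0, 37.0, 101.0], [508.0, 41.0, 101.0], [507.0, 46.0, 100.0]] [45 45 44]
178 [[506.0, 37.0, 95.0], [508.0, 41.0, 97.0], [508.0, 46.0, 97.0]] [50 49 47]
179 [[507.0, 37.0, 93.0], [509.0, 41.0, 95.0], [509.0, 46.0, 94.0]] [47 44 45]
180 [[509.0, 37.0, 92.0], [508.0, 42.0, 90.0], [508.0, 46.0, 90.0]] [49 48 47]
181 [[507.0, 38.0, 84.0], [507.0, 42.0, 85.0], [506.0, 47.0, 83.0]] [43 42 40]
182 [[494.0, 39.0, 62.0], [494.0, 44.0, 62.0], [495.0, 48.0, 63.0]] [42 41 41]
183 [[498.0, 39.0, 64.0], [496.0, 44.0, 60.0], [497.0, 48.0, 62.0]] [43 40 41]
184 [[500.0, 39.0, 63.0], [500.0, 43.0, 62.0], [500.0, 48.0, 62.0]] [45 43 42]
185 [[501.0, 39.0, 61.0], [502.0, 43.0, 62.0], [503.0, 48.0, 62.0]] [59 56 55]
186 [[507.0, 38.0, 64.0], [504.0, 43.0, 61.0], [506.0, 48.0, 62.0]] [70 66 65]
187 [[508.0, 38.0, 62.0], [508.0, 43.0, 62.0], [507.0, 48.0, 61.0]] [73 69 69]
[np.float64(0.439433695870442)]
```

The depth picture puts the visible finger ends about 20 mm above the slab, so the measured TCP z is not the real tip height. I'll find contact by force.

Emit:
move_arm(
  series=[
    [[0, 0, 0, 1, 0], [0, 0, 0, 2, 0], [0, 0, 0, 3, 0], [0, 0, 0, 4, 0], [0, 0, 0, 5, 0], [0, 0, 0, 6, 0], [0, 0, 0, 7, 0], [0, 0, 0, 8, 0], [0, 0, 0, 8, 0], [0, 0, 0, 8, 0]],
  ],
)

```text
time_s: 6.1
eef_pos: [0.4985, 0.0428, 0.0473]
eef_rot: [-0.0, 0.013, 1.0, 0.0]
wrist_force: [-0.4, 0.3, 0.9]
opening: 0.001
grasp_force: 0.0
```

Run:
```python
from h import *
im,d=camera("scene");W=pts("scene",d)
for v in range(176,190): print(v,np.round(W[v,287:296,:].reshape(-1,3)[[2,4,6]]*1000).tolist(), im[v,291])
o=ctrl.get_obs();print(o["eef_pos"],o["wrist_force"])
```

```text
176 [[507.0, 37.0, 104.0], [507.0, 41.0, 103.0], [508.0, 46.0, 105.0]] [44 44 42]
177 [[507.0, 37.0, 101.0], [507.0, 41.0, 100.0], [510.0, 45.0, 103.0]] [43 43 44]
178 [[508.0, 37.0, 98.0], [508.0, 41.0, 97.0], [509.0, 46.0, 98.0]] [50 50 48]
179 [[507.0, 37.0, 92.0], [509.0, 41.0, 94.0], [508.0, 46.0, 93.0]] [50 49 47]
180 [[508.0, 37.0, 90.0], [509.0, 42.0, 91.0], [510.0, 46.0, 92.0]] [47 46 46]
181 [[507.0, 38.0, 84.0], [506.0, 42.0, 83.0], [507.0, 47.0, 84.0]] [55 53 52]
182 [[508.0, 37.0, 83.0], [509.0, 42.0, 83.0], [509.0, 46.0, 83.0]] [56 55 53]
183 [[508.0, 38.0, 79.0], [506.0, 42.0, 76.0], [508.0, 47.0, 78.0]] [47 44 44]
184 [[497.0, 39.0, 58.0], [502.0, 43.0, 65.0], [500.0, 48.0, 62.0]] [41 39 38]
185 [[503.0, 39.0, 64.0], [504.0, 43.0, 64.0], [502.0, 48.0, 61.0]] [47 43 44]
186 [[504.0, 39.0, 61.0], [504.0, 43.0, 60.0], [505.0, 48.0, 62.0]] [70 65 66]
187 [[508.0, 38.0, 63.0], [508.0, 43.0, 62.0], [508.0, 47.0, 62.0]] [73 69 68]
188 [[509.0, 38.0, 60.0], [512.0, 42.0, 64.0], [511.0, 47.0, 62.0]] [73 69 69]
189 [[514.0, 38.0, 63.0], [513.0, 42.0, 62.0], [514.0, 47.0, 62.0]] [71 67 66]
[0.49857845 0.04283962 0.04734556] [0.93918023 0.01885463 0.47312128]
```

Emit:
move_arm(
  series=[
    [[0, 0, 0, 1, 0], [0, 0, 0, 2, 0], [0, 0, 0, 3, 0], [0, 0, 0, 4, 0], [0, 0, 0, 5, 0], [0, 0, 0, 6, 0], [0, 0, 0, 7, 0], [0, 0, 0, 8, 0], [0, 0, 0, 8, 0], [0, 0, 0, 8, 0]],
  ],
)

```text
time_s: 6.98
eef_pos: [0.4985, 0.0428, 0.0393]
eef_rot: [-0.0, 0.013, 1.0, 0.0]
wrist_force: [1.0, 0.1, 0.0]
opening: 0.002
grasp_force: 0.0
```

Emit:
move_arm(
  series=[
    [[0, 0, 0, 0.3, 0], [0, 0, 0, 0.6, 0], [0, 0, 0, 0.9, 0], [0, 0, 0, 1.2, 0], [0, 0, 0, 1.5, 0], [0, 0, 0, 1.8, 0], [0, 0, 0, 2.1, 0], [0, 0, 0, 2.4, 0], [0, 0, 0, 2.4, 0], [0, 0, 0, 2.4, 0]],
  ],
)

```text
time_s: 7.82
eef_pos: [0.4986, 0.0428, 0.0369]
eef_rot: [-0.0, 0.013, 1.0, -0.0]
wrist_force: [0.3, -0.9, 0.0]
opening: -0.003
grasp_force: 0.0
```

Emit:
move_arm(
  series=[
    [[0, 0, 0, 0.3, 0], [0, 0, 0, 0.6, 0], [0, 0, 0, 0.9, 0], [0, 0, 0, 1.2, 0], [0, 0, 0, 1.5, 0], [0, 0, 0, 1.8, 0], [0, 0, 0, 2.0, 0], [0, 0, 0, 2.0, 0], [0, 0, 0, 2.0, 0], [0, 0, 0, 2.0, 0]],
  ],
)

```text
time_s: 8.65
eef_pos: [0.4986, 0.0428, 0.0357]
eef_rot: [-0.0, 0.013, 1.0, -0.0]
wrist_force: [-3.8, 0.6, 8.8]
opening: -0.001
grasp_force: 4.3
```

Contact came at eef z ≈ 0.036 and 8.8 N with no dip, so near left is sound. Next is far left.

Emit:
move_arm(
  series=[
    [[0, 0, 0, -8, 0], [0, -35, 0, -8, 0], [0, -75, -1, -8, 0], [0, -115, -2, -8, 0], [0, -151, -2, -8, 0], [0, -151, -2, -7, 0], [0, -151, -2, -5, 0], [0, -151, -2, -4, 0], [0, -151, -2, -3, 0], [0, -151, -2, -3, 0]],
  ],
)

```text
time_s: 9.48
eef_pos: [0.648, 0.037, 0.0377]
eef_rot: [-0.001, 0.013, 1.0, 0.0]
wrist_force: [-0.1, -0.5, -0.2]
opening: 0.002
grasp_force: 0.0
```

Emit:
move_arm(
  series=[
    [[0, 0, 0, 0.3, 0], [0, 0, 0, 0.6, 0], [0, 0, 0, 0.9, 0], [0, 0, 0, 1.2, 0], [0, 0, 0, 1.5, 0], [0, 0, 0, 1.8, 0], [0, 0, 0, 2.1, 0], [0, 0, 0, 2.4, 0], [0, 0, 0, 2.7, 0], [0, 0, 0, 2.7, 0]],
  ],
)

```text
time_s: 10.32
eef_pos: [0.6495, 0.0368, 0.0354]
eef_rot: [0.0, 0.013, 1.0, 0.0]
wrist_force: [-1.2, 0.1, 1.3]
opening: -0.001
grasp_force: 0.9
```

Emit:
move_arm(
  series=[
    [[0, 0, 0, 0.2, 0], [0, 0, 0, 0.4, 0], [0, 0, 0, 0.6, 0], [0, 0, 0, 0.8, 0], [0, 0, 0, 1, 0], [0, 0, 0, 1, 0], [0, 0, 0, 1, 0], [0, 0, 0, 1, 0], [0, 0, 0, 1, 0], [0, 0, 0, 1, 0]],
  ],
)

```text
time_s: 11.15
eef_pos: [0.6498, 0.0369, 0.0345]
eef_rot: [0.0, 0.013, 1.0, 0.0]
wrist_force: [0.6, 2.0, 3.7]
opening: -0.003
grasp_force: 1.8
```

Emit:
move_arm(
  series=[
    [[0, 0, 0, 0.2, 0], [0, 0, 0, 0.4, 0], [0, 0, 0, 0.6, 0], [0, 0, 0, 0.8, 0], [0, 0, 0, 1, 0], [0, 0, 0, 1.2, 0], [0, 0, 0, 1.4, 0], [0, 0, 0, 1.4, 0], [0, 0, 0, 1.4, 0], [0, 0, 0, 1.4, 0]],
  ],
)

```text
time_s: 11.98
eef_pos: [0.6498, 0.0368, 0.0332]
eef_rot: [0.0, 0.013, 1.0, 0.0]
wrist_force: [1.5, 3.4, 5.5]
opening: -0.002
grasp_force: 2.7
```

Emit:
move_arm(
  series=[
    [[0, 0, 0, 0.2, 0], [0, 0, 0, 0.4, 0], [0, 0, 0, 0.6, 0], [0, 0, 0, 0.8, 0], [0, 0, 0, 1, 0], [0, 0, 0, 1.2, 0], [0, 0, 0, 1.4, 0], [0, 0, 0, 1.4, 0], [0, 0, 0, 1.4, 0], [0, 0, 0, 1.4, 0]],
  ],
)

```text
time_s: 12.82
eef_pos: [0.65, 0.0369, 0.0329]
eef_rot: [0.001, 0.013, 1.0, -0.0]
wrist_force: [-1.8, 2.9, 11.8]
opening: 0.001
grasp_force: 6.0
```

Run:
```python
from h import *
for n in("scene","top"):
    im,d=camera(n);W=pts(n,d)
    for x,y in((.5,.041),(.655,.005),(.496,-.149),(.646,-.153)):
        m=np.hypot(W[...,0]-x,W[...,1]-y)<.02; m&=(abs(W[...,2]-.06)<.01);print(n,np.nanmean(W[m][:,2]),m.sum())
    m=(abs(W[...,0]-.65)<.018)&(abs(W[...,1]-.05)<.012)&(abs(W[...,2]-.06)<.01);print(np.nanmedian(W[m][:,2]))
print(ctrl.get_obs()["wrist_force"],ctrl.get_obs()["eef_pos"])
```

```text
scene nan 0
scene 0.059512330520156545 266
scene 0.06570436714480228 201
scene 0.06229928776069776 259
0.05889285003437315
top nan 0
top nan 0
top 0.06349406646015333 244
top 0.06045334482096639 224
nan
[-1.72118994  3.49102764 12.14543902] [0.65005538 0.03689871 0.03294074]<stdin>:5: RuntimeWarning: Mean of empty slice
  return np.nanmean(a, axis, out=out, keepdims=keepdims)
```

Far left dipped about 3 mm under the press and near right rose, so far left is the rocking corner. I'll release, move outside its shim head and check.

Emit:
move_arm(
  series=[
    [[0, 0, 0, -3, 0], [0, 0, 0, -10, 0], [0, 0, 0, -20, 0], [0, 5, 30, -30, 0], [0, 11, 70, -30, 0], [0, 11, 113, -30, 0], [0, 11, 113, -30, 0], [0, 11, 113, -20, 0], [0, 11, 113, -10, 0], [0, 11, 113, -10, 0]],
  ],
)

```text
time_s: 13.75
eef_pos: [0.6392, 0.1485, 0.038]
eef_rot: [-0.003, 0.014, 1.0, -0.0]
wrist_force: [0.1, 0.1, -0.8]
opening: -0.003
grasp_force: 0.0
```

```bash
cat > s.py <<'E'
from h import *
import sys
im,d=camera("scene");W=pts("scene",d);cv2.imwrite(sys.argv[1],cv2.resize(im[140:290,150:350],(800,600)))
for x,y in((.5,.03),(.655,.005),(.496,-.149),(.646,-.153)):
    m=np.hypot(W[...,0]-x,W[...,1]-y)<.02; m&=(abs(W[...,2]-.06)<.01);print(np.nanmean(W[m][:,2]),m.sum())
for t in("shim_near_left","shim_near_right","shim_far_left","shim_far_right"):
    for r in outline_of(t,"scene")[:1]:
        P=W[r["region"]];P=P[(P[:,2]>.015)&(P[:,2]<.035)];print(t,round(r["conf"],2),len(P),np.round(np.median(P,0),3),np.round(np.percentile(P,3,axis=0),3),np.round(np.percentile(P,97,axis=0),3))
o=ctrl.get_obs();print(o["eef_pos"],o["wrist_force"])
E
python3 s.py pics/s2.png
```

```text
0.06237575555240104 189
0.06180897461591531 269
0.06258731283688929 196
0.06225371845372356 255
shim_near_left 0.74 336 [0.514 0.095 0.026] [0.491 0.072 0.018] [0.536 0.115 0.03 ]
shim_near_right 0.64 323 [ 0.507 -0.205  0.026] [ 0.483 -0.222  0.017] [ 0.528 -0.182  0.029]
shim_far_left 0.94 374 [0.643 0.092 0.026] [0.622 0.069 0.019] [0.665 0.111 0.029]
shim_far_right 0.64 3 [ 0.529 -0.181  0.02 ] [ 0.52  -0.184  0.019] [0.657 0.009 0.026]
[0.64184382 0.14888224 0.0415414 ] [-0.25145133  0.03779388 -0.10689604]
```

View pics/s2.png

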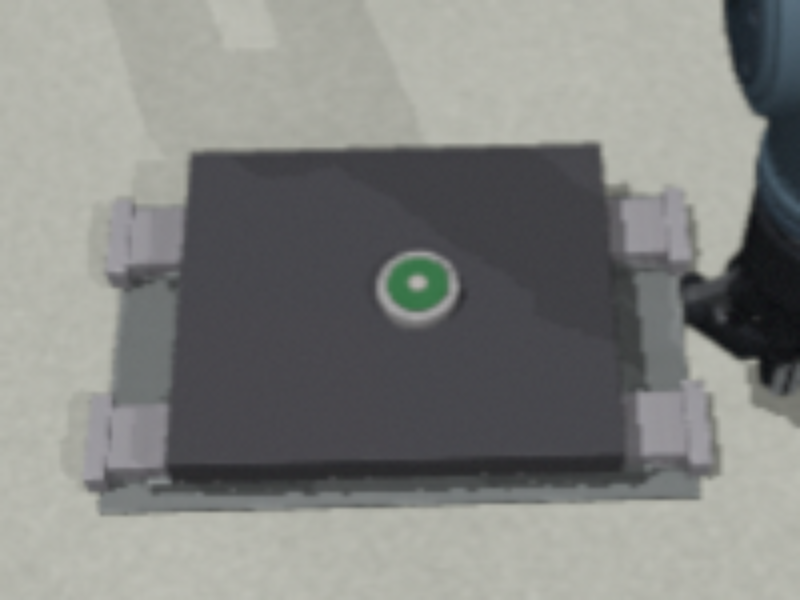

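The picture shows the slab settled back, with all four corners at about 62 mm. The far left head is at crop (695,430) and the fingers are outside it, at about (780,380). I'll go down beside it.

Emit:
move_arm(
  series=[
    [[0, 0, 0, 15, 0], [0, 0, 0, 30, 0], [0, 0, 0, 40, 0], [0, 0, 0, 45, 0], [0, 0, 0, 48, 0], [0, 0, 0, 48, 0], [0, 0, 0, 48, 0], [0, 0, 0, 48, 0], [0, 0, 0, 48, 0], [0, 0, 0, 48, 0]],
  ],
)

```text
time_s: 14.83
eef_pos: [0.642, 0.1501, -0.0058]
eef_rot: [0.001, 0.013, 1.0, 0.0]
wrist_force: [-0.0, 0.1, 0.7]
opening: -0.003
grasp_force: 0.0
```

```bash
python3 s.py pics/s3.png | tail -3
```

```text
shim_far_left 0.64 349 [ 0.638 -0.208  0.026] [ 0.615 -0.224  0.018] [ 0.658 -0.187  0.029]
shim_far_right 0.95 341 [ 0.638 -0.208  0.026] [ 0.615 -0.224  0.018] [ 0.658 -0.187  0.029]
[ 0.64163116  0.15005111 -0.00633542] [0.53146715 0.35365903 0.1277512 ]
```

View pics/s3.png

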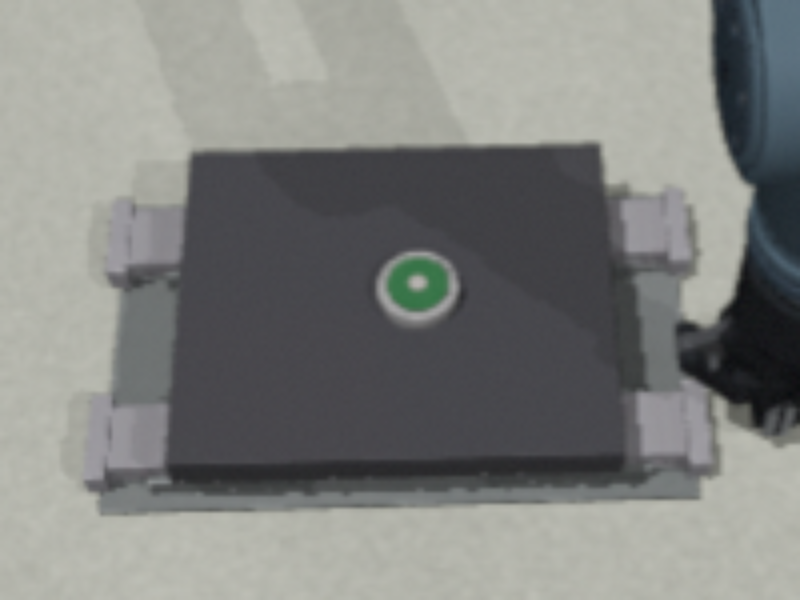

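The fingers are beside the far left head, at crop (770,415). I'll push inwards.

Emit:
move_arm(
  series=[
    [[0, 0, -8, 0, 0], [0, 0, -14, 0, 0], [0, 0, -18, 0, 0], [0, 0, -20, 0, 0], [0, 0, -22, 0, 0], [0, 0, -24, 0, 0], [0, 0, -26, 0, 0], [0, 0, -28, 0, 0], [0, 0, -30, 0, 0], [0, 0, -30, 0, 0]],
  ],
)

```text
time_s: 15.92
eef_pos: [0.6409, 0.1202, -0.006]
eef_rot: [0.0, 0.013, 1.0, 0.0]
wrist_force: [-0.4, 2.3, 4.7]
opening: -0.001
grasp_force: 1.9
```

```bash
python3 s.py pics/s4.png
```

```text
0.062401188836117394 195
0.06182501366319915 268
0.06254472523158444 198
0.06231601664874742 259
shim_near_left 0.63 299 [0.512 0.093 0.026] [0.49  0.072 0.018] [0.531 0.113 0.029]
shim_near_right 0.63 326 [ 0.507 -0.204  0.026] [ 0.483 -0.222  0.018] [ 0.528 -0.182  0.03 ]
shim_far_left 0.64 304 [0.646 0.085 0.027] [0.623 0.068 0.019] [0.665 0.104 0.029]
shim_far_right 0.61 389 [ 0.636 -0.207  0.026] [ 0.614 -0.226  0.018] [ 0.658 -0.186  0.029]
[ 0.6409396   0.12021341 -0.00625573] [-0.9192774   3.22967348  4.59625882]
```

View pics/s4.png

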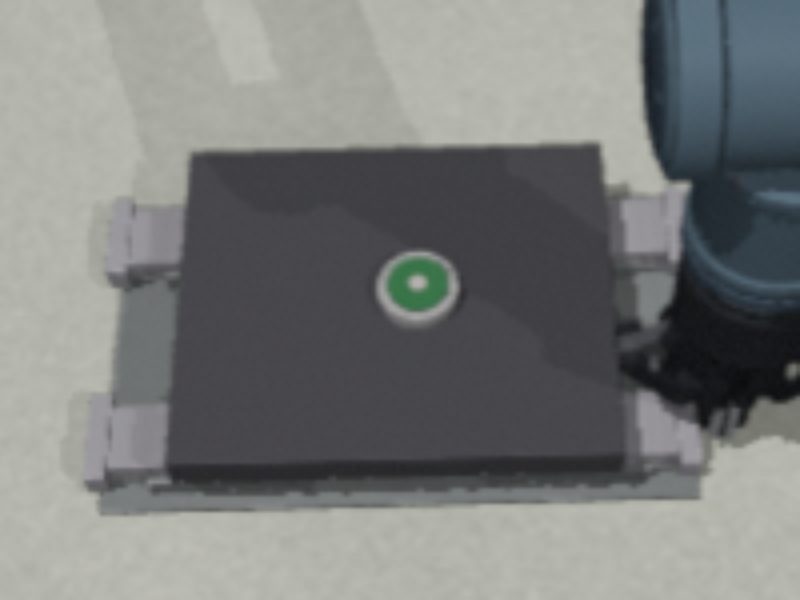

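The head's outer edge has moved in, from about 715 to 703 in the crop, and the camera puts it about 7 mm farther in. It is sliding, so I'll carry on.

Emit:
move_arm(
  series=[
    [[0, 0, -2, 0, 0], [0, 0, -4, 0, 0], [0, 0, -6, 0, 0], [0, 0, -8, 0, 0], [0, 0, -9, 0, 0], [0, 0, -10, 0, 0], [0, 0, -11, 0, 0], [0, 0, -12, 0, 0], [0, 0, -12, 0, 0], [0, 0, -12, 0, 0]],
  ],
)

```text
time_s: 17.0
eef_pos: [0.6412, 0.1082, -0.0058]
eef_rot: [0.001, 0.013, 1.0, 0.0]
wrist_force: [-0.1, 3.4, 5.4]
opening: 0.002
grasp_force: 2.7
```

Emit:
move_arm(
  series=[
    [[0, 0, -0.3, 0, 0], [0, 0, -0.6, 0, 0], [0, 0, -0.9, 0, 0], [0, 0, -1.2, 0, 0], [0, 0, -1.5, 0, 0], [0, 0, -1.8, 0, 0], [0, 0, -2, 0, 0], [0, 0, -2, 0, 0], [0, 0, -2, 0, 0], [0, 0, -2, 0, 0]],
  ],
)

```text
time_s: 17.83
eef_pos: [0.6412, 0.1071, -0.0056]
eef_rot: [0.001, 0.013, 1.0, 0.001]
wrist_force: [-1.3, 6.0, 7.3]
opening: -0.001
grasp_force: 4.2
```

Emit:
move_arm(
  series=[
    [[0, 0, -0.3, 0, 0], [0, 0, -0.6, 0, 0], [0, 0, -0.9, 0, 0], [0, 0, -1.2, 0, 0], [0, 0, -1.5, 0, 0], [0, 0, -1.8, 0, 0], [0, 0, -2, 0, 0], [0, 0, -2, 0, 0], [0, 0, -2, 0, 0], [0, 0, -2, 0, 0]],
  ],
)

```text
time_s: 18.67
eef_pos: [0.6413, 0.1059, -0.0054]
eef_rot: [0.001, 0.013, 1.0, 0.001]
wrist_force: [0.2, 9.6, 7.1]
opening: -0.003
grasp_force: 5.7
```

```bash
python3 s.py pics/s5.png
```

```text
0.06236270114925946 197
0.061968168492383326 267
0.0625591777436317 198
0.06215114736044412 258
shim_near_left 0.69 157 [0.512 0.082 0.025] [0.492 0.071 0.018] [0.53  0.094 0.028]
shim_near_right 0.87 323 [ 0.507 -0.204  0.026] [ 0.483 -0.222  0.017] [ 0.528 -0.182  0.029]
shim_far_left 0.56 195 [0.65  0.08  0.029] [0.628 0.068 0.017] [0.666 0.091 0.033]
shim_far_right 0.86 376 [ 0.636 -0.207  0.026] [ 0.614 -0.225  0.017] [ 0.658 -0.186  0.029]
[ 0.64122293  0.10595064 -0.00550111] [-0.3213881   8.97394072  8.26595066]
```

Emit:
move_arm(
  series=[
    [[0, 0, -0.4, 0, 0], [0, 0, -0.8, 0, 0], [0, 0, -1.2, 0, 0], [0, 0, -1.6, 0, 0], [0, 0, -2, 0, 0], [0, 0, -2.4, 0, 0], [0, 0, -2.8, 0, 0], [0, 0, -3, 0, 0], [0, 0, -3, 0, 0], [0, 0, -3, 0, 0]],
  ],
)

```text
time_s: 19.75
eef_pos: [0.6412, 0.1044, -0.0053]
eef_rot: [0.001, 0.013, 1.0, 0.002]
wrist_force: [0.2, 13.9, 8.8]
opening: 0.001
grasp_force: 8.2
```

Emit:
move_arm(
  series=[
    [[0, 0, 5, 0, 0], [0, 0, 20, 0, 0], [0, 0, 50, 0, 0], [0, 0, 70, -20, 0], [0, 0, 90, -55, 0], [0, 0, 110, -90, 0], [0, 0, 110, -120, 0], [0, 0, 110, -120, 0], [0, 0, 110, -120, 0], [0, 0, 110, -120, 0]],
  ],
)

```text
time_s: 20.58
eef_pos: [0.6424, 0.2109, 0.1123]
eef_rot: [-0.001, 0.013, 1.0, -0.0]
wrist_force: [0.1, 0.2, -0.7]
opening: 0.002
grasp_force: 0.0
```

```bash
python3 s.py pics/s6.png
python3 - <<'E'
from h import *
im,d=camera("top");W=pts("top",d)
m=(abs(W[...,2]-.062)<.006);k,l,s,c=cv2.connectedComponentsWithStats(m.astype(np.uint8));i=1+np.argmax(s[1:,4])
print(cv2.minAreaRect((W[l==i][:,:2]*1000).astype(np.float32)))
E
```

```text
0.06256335494473031 192
0.061903648025583694 271
0.06259621387127277 196
0.06241681908974462 259
shim_near_left 0.85 307 [0.514 0.095 0.026] [0.491 0.072 0.018] [0.536 0.113 0.03 ]
shim_near_right 0.58 312 [ 0.507 -0.205  0.026] [ 0.484 -0.222  0.018] [ 0.528 -0.182  0.03 ]
shim_far_left 0.6 231 [0.643 0.082 0.03 ] [0.618 0.069 0.02 ] [0.666 0.091 0.032]
shim_far_right 0.82 379 [ 0.636 -0.208  0.026] [ 0.614 -0.226  0.019] [ 0.657 -0.186  0.029]
[0.64221585 0.2104558  0.11161507] [-1.26630563 -0.47890012  0.54791356]
((573.0711059570312, -55.9200439453125), (239.46279907226562, 200.43978881835938), 88.71754455566406)
```

View pics/s6.png

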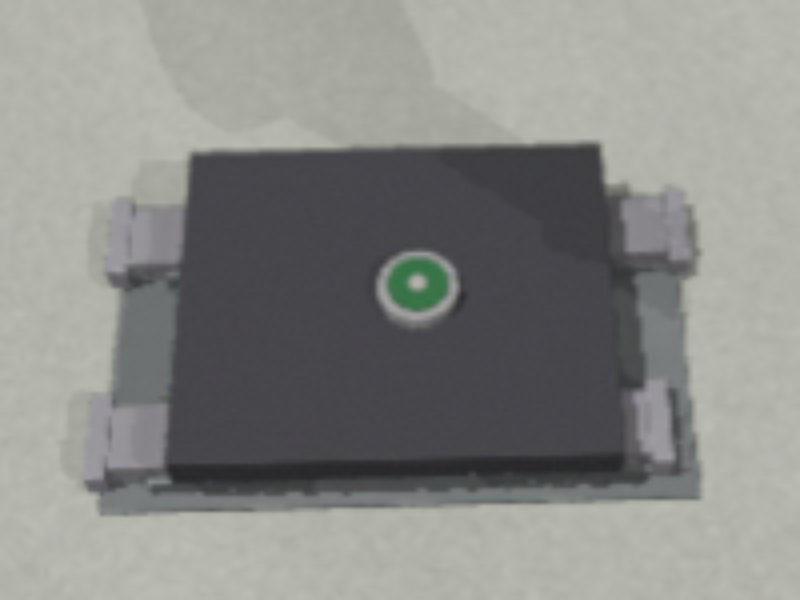

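Run:
```python
from h import *
im,d=camera("scene");B=pts("scene",d);A=np.load("scene.npy")
im,d=camera("top");Bt=pts("top",d);At=np.load("top.npy")
for n,W in(("s0",A),("s1",B),("t0",At),("t1",Bt)):
    for zl in(.018,.022,.025):
        m=(W[...,2]>zl)&(W[...,2]<.036)&(abs(W[...,0]-.642)<.018)&(W[...,1]>.075)&(W[...,1]<.125)
        ys=[W[r][m[r]][:,1].max() for r in range(420) if m[r].sum()>1]
        print(n,zl,np.round(np.median(ys)*1000,1),len(ys))
```

```text
s0 0.018 110.2 17
s0 0.022 110.7 16
s0 0.025 110.7 16
s1 0.018 91.0 17
s1 0.022 91.2 16
s1 0.025 91.2 16
t0 0.018 111.3 16
t0 0.022 111.3 16
t0 0.025 109.3 15
t1 0.018 90.0 16
t1 0.022 90.0 16
t1 0.025 89.9 15
```

The pixel estimate of 19.5–21.3 mm is too coarse against the 19.5 mm threshold, so I'll make one firm second push.

Emit:
move_arm(
  series=[
    [[0, 0, -30, 30, 0], [0, 0, -60, 60, 0], [0, 0, -80, 90, 0], [0, 0, -85, 110, 0], [0, 0, -85, 120, 0], [0, 0, -85, 121, 0], [0, 0, -90, 121, 0], [0, 0, -95, 121, 0], [0, 0, -98, 121, 0], [0, 0, -98, 121, 0]],
  ],
)

```text
time_s: 21.82
eef_pos: [0.6419, 0.1128, -0.0057]
eef_rot: [0.001, 0.013, 1.0, -0.0]
wrist_force: [-0.4, -0.5, -0.1]
opening: 0.004
grasp_force: 0.0
```

Emit:
move_arm(
  series=[
    [[0, 0, -2, 0, 0], [0, 0, -4, 0, 0], [0, 0, -5, 0, 0], [0, 0, -6, 0, 0], [0, 0, -7, 0, 0], [0, 0, -8, 0, 0], [0, 0, -9, 0, 0], [0, 0, -9, 0, 0], [0, 0, -9, 0, 0], [0, 0, -9, 0, 0]],
  ],
)

```text
time_s: 22.65
eef_pos: [0.6403, 0.1058, -0.0075]
eef_rot: [0.0, 0.013, 1.0, 0.001]
wrist_force: [0.5, 6.8, 0.6]
opening: 0.0
grasp_force: 3.3
```

Emit:
move_arm(
  series=[
    [[0, 0, -0.5, 0, 0], [0, 0, -1, 0, 0], [0, 0, -1.5, 0, 0], [0, 0, -2, 0, 0], [0, 0, -2.5, 0, 0], [0, 0, -3, 0, 0], [0, 0, -3.5, 0, 0], [0, 0, -3.5, 0, 0], [0, 0, -3.5, 0, 0], [0, 0, -3.5, 0, 0]],
  ],
)

```text
time_s: 23.48
eef_pos: [0.6403, 0.1054, -0.0074]
eef_rot: [0.001, 0.013, 1.0, 0.003]
wrist_force: [1.3, 17.1, -0.4]
opening: 0.007
grasp_force: 8.6
```

It has stopped dead: 17 N with only 0.4 mm of give. The shim is home, so I'll retreat.

Emit:
move_arm(
  series=[
    [[0, 0, 5, 0, 0], [0, 0, 20, 0, 0], [0, 0, 50, 0, 0], [0, 0, 70, -20, 0], [0, 0, 90, -55, 0], [0, 0, 110, -90, 0], [0, 0, 110, -120, 0], [0, 0, 110, -120, 0], [0, 0, 110, -120, 0], [0, 0, 110, -120, 0]],
  ],
)

```text
time_s: 24.32
eef_pos: [0.6426, 0.2106, 0.1119]
eef_rot: [-0.0, 0.013, 1.0, -0.0]
wrist_force: [-0.5, 0.7, 0.2]
opening: -0.0
grasp_force: 0.0
```

```bash
python3 s.py pics/s7.png && python3 -c "
from h import *
print(order.hand_in())"
```

```text
0.06251339455758652 194
0.06188136972548358 273
0.062348458492833346 195
0.0623717154144401 255
shim_near_left 0.67 325 [0.514 0.095 0.026] [0.492 0.072 0.018] [0.536 0.115 0.029]
shim_near_right 0.71 314 [ 0.507 -0.204  0.026] [ 0.483 -0.222  0.018] [ 0.528 -0.182  0.029]
shim_far_left 0.61 254 [0.644 0.08  0.029] [0.618 0.068 0.018] [0.666 0.091 0.033]
shim_far_right 0.59 374 [ 0.637 -0.208  0.026] [ 0.615 -0.225  0.018] [ 0.658 -0.186  0.029]
[0.6422059  0.20999764 0.11069667] [ 4.63350883e-01  2.46309401e-04 -2.64952504e-01]
the job is handed in; nothing more can be done
None
```

The far left corner was the one that rocked (it dipped about 3 mm and came back); I pushed its shim in until it stopped dead at 17 N, the camera shows the slab level within its error and the other shims unmoved, and the job is handed in with no verdict returned.

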